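# Pad the rest bar and poise the offset lever level over its fixture

### The job

Drape the orange saddle pad over the middle of the blue fixture's rest bar so that it sits fully down astride the bar, and let go of it. Then pick up the green cast lever by its balance point on the arm and bring it over the fixture in the attitude in which it will be fitted: level, the bore of its big hub centred over the upright stud, its arm running over the padded bar, the underside of the hub about 5 cm above the tip of the stud. Finish still holding it there, steady and clear of everything else, with the pad still in place; do not knock the fixture hard, and leave the tape measure and the marker where they are.

Things in the scene. Friction and masses are not known exactly. Their poses are not given: they have to be found in the camera images.
- fixture: blue fixture fixed to the table; base plate 180 (x) x 96 (y) x 12 mm, origin at the centre of its underside, z up. At x = -62 mm a dark pedestal, 42 mm across, top at z = 55 mm, with an upright stud 18 mm across. At x = +56 mm a horizontal steel rest bar along y, 14 mm wide, 20 mm deep, 96 mm long, on an upright at each end, 70 mm free between them
- fixture_stud (a point): tip of the fixture's stud, on its axis, 78 mm above the table; axes as fixture
- fixture_bar (a point): middle of the top face of the fixture's rest bar, 62 mm above the table; axes as fixture
- offset_lever: green cast lever, 200 mm long, 0.4 to 0.75 kg, lying flat. Origin at mid-length on the underside; x along the arm from big hub to small eye, z up. Hub 52 mm across, 40 mm high, centred at x = -72 mm, vertical bore 22 mm; eye 28 mm across, 32 mm high, at x = +86 mm; straight arm 16 mm wide (y), z = 14 to 32 mm, free from x = -46 to +72 mm. May droop if gripped off balance
- lever_bore (a point): centre of the hub's bore at the lever's underside
- lever_balance (a point): balance point (centre of mass) of the lever, on the arm's centre line at x = -27 mm, z = 20 mm in the lever's frame
- lever_eye (a point): centre of the small eye at the lever's underside
- saddle_pad: rigid orange plastic saddle (inverted U), 34 (x) x 44 (y) x 27 (z) mm, 80 g, standing on its legs; origin at the centre of its underside, z up. Legs: 6 mm walls along y, 22 mm apart in x, 20 mm tall under the 7 mm top. Astride the bar, its y runs along the bar, its origin 20 mm below the bar's top. Grip it across the legs (34 mm, along x)
- tape_measure: yellow and black tape measure, 74 x 78 x 37 mm, loose bystander, origin at the centre of its underside
- white_marker: white marker pen with a red cap, 131 mm long, loose bystander, origin at the centre of its underside
- parts_chest: dark tool chest, fixed, 292 (y) x 200 (x) x 150 mm, turned so its long side runs nearly along world x; an obstacle between the start pose and the work: pass above it. Origin at the centre of its underside
- bench_vice: dark bench vice, fixed, an obstacle right of the fixture: the near end of its barrel lies at about x 0.56, y -0.11, up to 170 mm above the table, its jaws further back 220 mm
- the_hand_torch: tall gas torch, fixed, about 70 mm across and 600 mm high, an obstacle to the right; origin at the centre of its underside

How it is judged (in metres and radians):
On the way:
1. the pad sits astride the middle of the rest bar, fully down, and is let go (horizontal distance between saddle_pad and fixture_bar below 0.015 m and z of saddle_pad in the frame of fixture_bar between -0.024 and -0.016 m and angle between saddle_pad's own z axis and vertical below 0.12 rad and angle between the y axis of saddle_pad and the y axis of fixture, either way round below 0.25 rad and contact force between saddle_pad and the fingers below 0.1 N and contact force between saddle_pad and fixture above 0.2 N), for 0.3 s.
At the end, for the whole second after the job is handed in: Pad astride the bar: 15 mm from its middle, down within 4 mm, tilt 0.12, yaw 0.25 rad. Lever at rest in the fingers 16 mm from its balance point, touching neither fixture nor pad: tilt 0.09, in line 0.12 rad, bore 15 mm from the stud axis and 25 to 80 mm above its tip, eye on the bar side (horizontal distance between saddle_pad and fixture_bar below 0.015 m and z of saddle_pad in the frame of fixture_bar between -0.024 and -0.016 m and angle between saddle_pad's own z axis and vertical below 0.12 rad and angle between the y axis of saddle_pad and the y axis of fixture, either way round below 0.25 rad and angle between offset_lever's own z axis and vertical below 0.09 rad and z of lever_bore in the frame of fixture_stud between 0.025 and 0.08 m and horizontal distance between lever_bore and fixture_stud below 0.015 m and angle between the x axis of offset_lever and the x axis of fixture, either way round below 0.12 rad and x of lever_eye in the frame of fixture above 0.05 m and x of the grasp point in the frame of offset_lever between -0.043 and -0.011 m and contact force between offset_lever and the fingers above 2 N and contact force between offset_lever and fixture below 0.1 N and contact force between offset_lever and saddle_pad below 0.1 N and linear speed of offset_lever below 0.02 m/s and angular speed of offset_lever below 0.15 rad/s); the arm keeps its last pose, push and grip.
It fails at once if the fixture is struck hard with the lever or the pad (contact force between offset_lever and fixture above 30 N or contact force between saddle_pad and fixture above 40 N).
It fails at once if a bystander (tape measure, marker) is pushed more than 25 mm (distance of any of tape_measure, white_marker from where it was at the start of the episode above 0.025 m).
It also fails if it takes over 58 s, if anything falls off the work surface, if the arm or the gripper's body presses on something with over 40 N, if the wrist force passes 120 N, or if a joint passes its speed limit or range.

### The arm

A 7-joint arm with a two-finger parallel gripper is mounted at the origin on the work surface; the furniture and walls round the work are solid. World frame = base frame: x ahead of the robot, y to its left, z up, the work surface at z = 0. Lengths are in mm, angles in rad, forces in N, time in s.
With the tool pointing down it reaches from about 400 to 900 mm from the base axis. Payload 5.6 kg.
Tool frame: the origin (TCP) lies at the very end of the fingers, on their centre line; the grasp point (between the pads) lies arm.grip_point_offset behind it (arm.grip_point_offset is the distance from the TCP to the grasp point, in mm); x points along the fingers, z is the direction in which the jaws open and shut, and the axes are right-handed (so a half turn about x gives the same grasp; the last joint's range is limited). The gripper opens to 92 mm and grips with 3 to 60 N. Pads are 20 mm wide; open, the fingers measure 128 mm over their backs; the gripper's body (75 mm by 189 mm) begins 69 mm behind the grasp point.
Start: joints at [1.201, 0.468, -0.012, 1.603, 0.006, 1.071, -0.056], TCP at [208.618, -615.62, 214.592] pointing down, gripper open.
Joint ranges: [-2.53, 2.53], [-0.31, 2.02], [-1.57, 1.55], [0.28, 2.44], [-1.29, 4.43], [0.15, 1.84], [-2.92, 2.92]. Speed limits (rad/s): [2.57, 2.57, 3.14, 3.14, 3.14, 3.14, 3.14].

### API

Orientations are given as a unit quaternion [w, x, y, z].
In Python, from plant import arm, optics gives the robot as it stands.
- The arm moves only by the tool arm_command, never from a script. Its argument "deltas" is one flat list of numbers, 5 for each row, row after row: the shift along the world's x, y, z in cm, then the turn about the world's z in degrees, then the opening, from 0 (shut) to 1 (fully open). A call has 1 to 20 rows; each row is the pose to reach, as a shift and turn from the pose measured when the call began; what a row does not reach only later rows make up. A row lasts 1/12 s, in which the tool goes at most 41.7 mm and 7.16 degrees, less where a joint would pass 70% of its speed; a pose out of reach is approached as far as the arm can. A call with a gripper value outside its range is refused whole. The fingers move at their own pace and stop on an object; "squeeze" is the grip in N (left out, the last holds). Time passes only in rows, so rows that repeat a pose let the fingers close. It gives the time, the measured TCP pose, the force and the opening at its end, in the units of the state.
- arm.get_obs(): the state, without advancing time (a new reading comes with each control period).
- optics.camera(name): name is "scene" or "top" or "wrist"; returns a dict with "color" (480x640x3 uint8, red, green, blue), "fx", "fy", "cx", "cy" (pixels), "T" (4x4, takes a point from camera to world coordinates). Camera axes: x right, y down, z forward; pixel columns grow to the right and rows downward; lengths in mm; the calibration is good to about 2 mm. A picture is of the moment at which its call begins. There is no depth.
- arm.sign_off(): hands the job in, once; it reports no verdict.
The state is a dict: "t": time; "joints": joint angles; "qvel": joint speeds; "tau": joint torques, N m; "tcp_pos": TCP position; "ee_rot": TCP orientation; "force": force on the tool from outside, world axes, zero at the start; "moment": the same for the moment, N m; "width": opening from 0.0 (shut) to 1.0 (fully open).
Only numpy, scipy, OpenCV 4.12 (cv2) and the standard library are available. Lean on these libraries where they do the work, as an engineer would, in place of code of your own. Each camera call takes 0.05 s, during which the arm holds its last target. There are 200 camera calls.

## Working session

There is one attempt and no reset: what is moved stays moved. The work goes in short steps, Python scripts to look and compute and a tool call to move; the robot and the scene stay as the last step left them, time stands still between calls to the robot, and variables do not carry over. Pictures are saved under pics/ and viewed, about 8 in all and at most 12, crops included, and the job is handed in when it is done.

Besides the shell and the picture viewer there is one more tool, called after "Request:" in YAML: its name, and indented under it one key for each argument. arm_command: Moves the arm, as the interface text tells. Its arguments: {"type":"object","properties":{"deltas":{"type":"array","items":{"type":"number"}},"squeeze":{"type":"number"}},"required":["deltas"]}

```bash
mkdir -p pics; cat > h.py <<'E'
import numpy as np,cv2
from plant import arm,optics
def snap(n,f,crop=None,s=1):
    c=optics.camera(n); np.savez('pics/'+f+'.npz',**{k:v for k,v in c.items()})
    im=c['color'][:,:,::-1]
    if crop: a,b,d,e=crop; im=im[b:e,a:d]
    cv2.imwrite('pics/'+f+'.png',cv2.resize(im,None,fx=s,fy=s)); return c
def ray(c,u,v,z):
    T=np.array(c['T']); d=T[:3,:3]@np.array([(u-c['cx'])/c['fx'],(v-c['cy'])/c['fy'],1]); o=T[:3,3]
    return o+d*(z-o[2])/d[2]
def proj(c,P):
    T=np.array(c['T']); p=(np.atleast_2d(P)-T[:3,3])@T[:3,:3]
    return np.c_[c['fx']*p[:,0]/p[:,2]+c['cx'],c['fy']*p[:,1]/p[:,2]+c['cy']]
E
python3 - <<'E'
from h import *
print(arm.get_obs(),arm.grip_point_offset)
a=snap('top','top1')
for n in('scene','top'):
    c=snap(n,n+'0'); print(n,c['fx'],c['cx'],c['cy'],np.round(c['T'],3).tolist())
E
```

```text
{'t': 0.0, 'joints': array([ 1.20100374,  0.46834682, -0.01161728,  1.60364313,  0.00601184,
        1.07140144, -0.05629538]), 'qvel': array([-3.51713883e-04, -2.24971259e-04,  4.06380481e-04, -1.76273602e-04,
        1.57519827e-04,  6.71967568e-04, -9.22502139e-06]), 'tau': array([ 2.11068791e-04, -5.20567560e+01, -1.22895560e-02, -2.43750519e+01,
       -5.67037915e-02,  1.72395824e-02,  1.54282338e-04]), 'tcp_pos': array([ 208.40122572, -615.05671971,  213.65199111]), 'ee_rot': array([ 0.57413485,  0.41234249,  0.57519864, -0.41169086]), 'force': array([ 0.39773546,  0.38611904, -0.12721122]), 'moment': array([0.02299   , 0.00627436, 0.00236325]), 'width': 1.0059758766549178} 18.700000000000003
scene 445.51678870647123 318.4592950400175 235.38406284119387 [[0.987, -0.117, 0.113, 391.524], [-0.162, -0.774, 0.612, -608.214], [0.016, -0.622, -0.783, 766.369], [0.0, 0.0, 0.0, 1.0]]
top 484.7868682166576 323.3637359024692 235.31084277522103 [[-0.282, -0.77, 0.572, -126.798], [-0.959, 0.231, -0.162, 137.1], [-0.007, -0.594, -0.804, 909.632], [0.0, 0.0, 0.0, 1.0]]
```

View pics/top1.png

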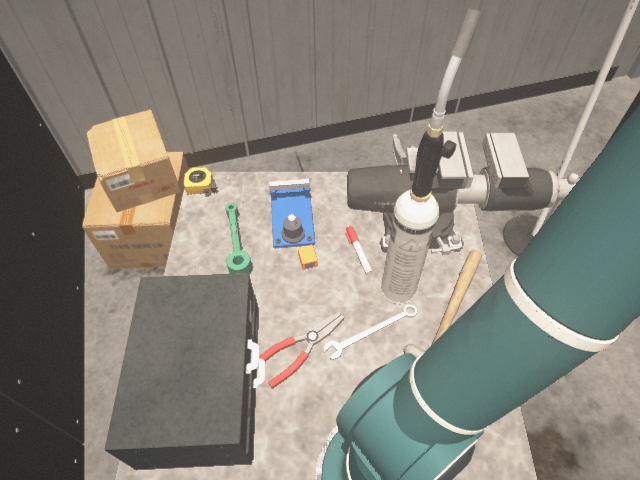

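View pics/scene0.png

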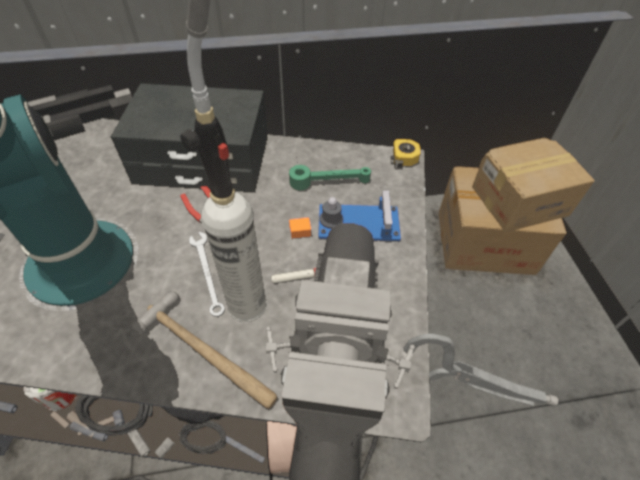

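The top view shows the stud tip near (292,217), the rest bar around (290,186), the lever hub at (238,260) and eye at (232,208), and the pad at (308,256). The scene view agrees: hub (300,176), eye (366,174), pad (300,227), stud (332,203), bar (388,203).

```bash
python3 - <<'E'
from h import *
t=dict(np.load('pics/top0.npz'));s=dict(np.load('pics/scene0.npz'))
for n,z,a,b in [('stud',78,(292,217),(332,201)),('bar',62,(290,185),(388,200)),('hub',40,(238,260),(300,174)),('eye',32,(232,207),(366,172)),('pad',27,(307.5,254),(300,224)),('chestFL',150,(140,277),(0,0)),('chestFR',150,(248,277),(0,0)),('chestNR',150,(240,450),(0,0)),('torch',0,(401,293),(0,0)),('marker',10,(368,270),(276,278)),('markcap',10,(351,230),(312,273)),('tape',37,(198,176),(406,148))]:
    print(n,np.round(ray(t,*a,z)),np.round(ray(s,*b,z)))
im=np.hstack([cv2.resize(t['color'][160:290,170:330,::-1],None,fx=2.5,fy=2.5,interpolation=2),cv2.resize(s['color'][125:255,270:430,::-1],None,fx=2.5,fy=2.5,interpolation=2)])
cv2.imwrite('pics/z.png',im)
E
```

```text
stud [532.  21.  78.] [534.  16.  78.]
bar [640.   0.  62.] [658.  16.  62.]
hub [481. 157.  40.] [483. 146.  40.]
eye [639. 143.  32.] [640. 138.  32.]
pad [462.   7.  27.] [464.   6.  27.]
chestFL [419. 334. 150.] [-310.  896.  150.]
chestFR [362. 143. 150.] [-310.  896.  150.]
chestNR [ 72. 212. 150.] [-310.  896.  150.]
torch [ 325. -162.    0.] [-481. 1262.    0.]
marker [ 394. -111.   10.] [ 398. -113.   10.]
markcap [ 509. -110.   10.] [ 472. -112.   10.]
tape [757. 206.  37.] [757. 203.  37.]
```

View pics/z.png

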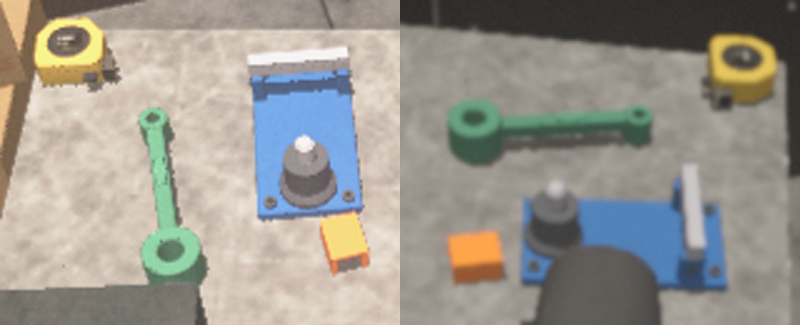

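```bash
python3 - <<'E'
from h import *
from scipy.optimize import least_squares
from scipy.spatial.transform import Rotation as R
t=dict(np.load('pics/top0.npz'));s=dict(np.load('pics/scene0.npz'))
T=lambda x,y:(170+x/2.5,160+y/2.5); S=lambda x,y:(270+(x-400)/2.5,125+y/2.5)
def fit(name,pts,x0):
    def res(p):
        c,sn=np.cos(p[2]),np.sin(p[2]);o=[]
        for cam,q,px in pts:
            w=[p[0]+c*q[0]-sn*q[1],p[1]+sn*q[0]+c*q[1],q[2]]
            o+=list(proj(cam,w)[0]-np.array(px)+.5*0)
        return np.array(o)
    r=least_squares(res,x0,loss='soft_l1',x_scale=[10,10,.1]); print(name,np.round(r.x,3),'res px',np.round(r.fun,1)); 
fit('fixture',[(t,(-62,0,78),T(304,143)),(s,(-62,0,78),S(556,186)),(t,(56,0,62),T(299,58)),(s,(56,0,62),S(692,209)),(t,(-90,48,12),T(258,216)),(t,(-90,-48,12),T(361,211)),(s,(-90,48,12),S(524,198)),(s,(90,-48,12),S(724,286))],[594,15,0])
fit('lever',[(t,(-72,0,40),T(172,247)),(s,(-72,0,40),S(475,118)),(t,(86,0,32),T(153,117)),(s,(86,0,32),S(639,117))],[560,150,0])
# pad: local x across legs
fit('pad',[(t,(17,22,27),T(320,220)),(t,(17,-22,27),T(320+36,212)),(s,(17,22,27),S(498,233)),(s,(-17,22,27),S(449,236))][:0]+[(t,(22,17,27),T(320,219)),(t,(22,-17,27),T(356,211)),(t,(-22,17,27),T(332,255)),(t,(-22,-17,27),T(368,248)),(s,(22,17,27),S(498,233)),(s,(-22,17,27),S(449,236)),(s,(22,-17,27),S(503,262)),(s,(-22,-17,27),S(453,265))],[462,7,0])
o=arm.get_obs();q=o['ee_rot'];M=R.from_quat(q,scalar_first=True).as_matrix();print(M.round(2))
print('nozzle600',ray(t,472,15,600),ray(t,435,125,480), 'scene', ray(s,200,0,600))
E
```

```text
fixture [ 5.93877e+02  8.60500e+00 -2.14000e-01] res px [ 0.2 -0.4 -1.1 -0.3  0.9 -1.  -0.6 -1.7 -0.4 -0.6  0.6 -1.2 -0.9 -1.2
  0.3  0.4]
lever [ 5.55170e+02  1.49102e+02 -6.50000e-02] res px [ 0.3  0.  -0.4 -0.5  0.5 -0.4  0.1 -1.3]
pad [ 4.64217e+02  5.71300e+00 -2.80000e-02] res px [ 0.1 -0.8  0.5 -0.8 -0.2  0.8  0.6  0.2  0.2 -0.9 -0.2 -0.3  0.1 -0.6
 -0.3  0.2]
[[-0.    0.95  0.32]
 [ 0.    0.32 -0.95]
 [-1.   -0.   -0.  ]]
nozzle600 [ 355.84840527 -186.86024228  600.        ] [ 310.47949297 -141.90323156  480.        ] scene [ 359.8028934 -222.4737214  600.       ]
```

Request:
arm_command:
  deltas: [0, 0, 4, 0, 1, 0, 0, 8, 0, 1, 0, 0, 12, 0, 1, 0, 0, 16, 0, 1, 0, 0.5, 20, 0, 1, -0.5, 1.5, 24, 0, 1, -1, 2.5, 28, 0, 1, -1.5, 4, 30, 0, 1, -1.5, 4, 30, 0, 1]
  squeeze: 20

```text
t: 0.9
tcp_pos: [193.2, -574.7, 520.8]
ee_rot: [0.577, 0.41, 0.572, -0.414]
force: [-0.2, -0.6, 1.5]
width: 1.0
```

Request:
arm_command:
  deltas: [3.7, 1.4, 0, -1, 1, 7.3, 3.1, 0, -2, 1, 10.8, 4.9, 0, -3, 1, 14.2, 7, 0, -4, 1, 17.5, 9.3, 0, -5, 1, 20.5, 11.8, 0, -6, 1, 23.4, 14.5, 0, -7, 1, 26.1, 17.4, 0, -8, 1, 28.7, 20.5, 0, -9, 1, 31, 23.7, 0, -10, 1, 33.1, 27, 0, -11, 1, 35, 30.5, 0, -12, 1, 36.6, 34.1, 0, -13, 1, 38, 37.8, 0, -14, 1, 39.2, 41.6, 0, -15, 1, 40.1, 45.5, 0, -16, 1, 40.7, 49.4, 0, -17, 1, 41.1, 53.3, 0, -18, 1, 41.3, 57.5, 0, -20, 1, 41.3, 57.5, 0, -20, 1]

```text
t: 2.57
tcp_pos: [605.7, 10.9, 519.0]
ee_rot: [-0.498, -0.501, -0.497, 0.504]
force: [-0.4, 1.4, 0.6]
width: 0.999
```

Request:
arm_command:
  deltas: [-3.5, -0.1, -2, 0, 1, -7, -0.3, -4, 0, 1, -10.5, -0.4, -6, 0, 1, -14.2, -0.5, -8, 0, 1, -14.2, -0.5, -12, 0, 1, -14.2, -0.5, -16, 0, 1, -14.2, -0.5, -20, 0, 1, -14.2, -0.5, -24, 0, 1, -14.2, -0.5, -28, 0, 1, -14.2, -0.5, -30, 0, 1, -14.2, -0.5, -30, 0, 1]

```text
t: 3.48
tcp_pos: [459.5, 5.5, 213.7]
ee_rot: [-0.495, -0.498, -0.5, 0.506]
force: [-1.0, 0.3, -0.1]
width: 0.998
```

```bash
cat > st.py <<'E'
from h import *
from scipy.spatial.transform import Rotation as R
def st():
    o=arm.get_obs();M=R.from_quat(o['ee_rot'],scalar_first=True).as_matrix()
    print('t %.2f'%o['t'],'tcp',o['tcp_pos'].round(1),'jaw deg %.1f'%np.degrees(np.arctan2(M[1,2],M[0,2])),'toolx',M[:,0].round(3),'w %.3f'%o['width'],'F',o['force'].round(1),'q7 %.2f'%o['joints'][6]); return o
E
python3 - <<'E'
from st import *
st(); c=snap('wrist','w1')
for n,P in [('pad',[[464.2+a*22+b*0.028*17,5.7-.028*a*22+b*17,27] for a in(1,-1) for b in (1,-1)]),('stud',[[533.3,21.8,78]]),('bar',[[648.6,-3.3,62]])]: print(n,proj(c,P).round().tolist())
E
```

```text
t 3.48 tcp [459.5   5.5 213.7] jaw deg -90.5 toolx [-0.013 -0.003 -1.   ] w 0.998 F [-1.   0.3 -0.1] q7 -1.74
pad [[292.0, 171.0], [333.0, 172.0], [292.0, 223.0], [332.0, 224.0]]
stud [[287.0, 113.0]]
bar [[323.0, -73.0]]
```

View pics/w1.png

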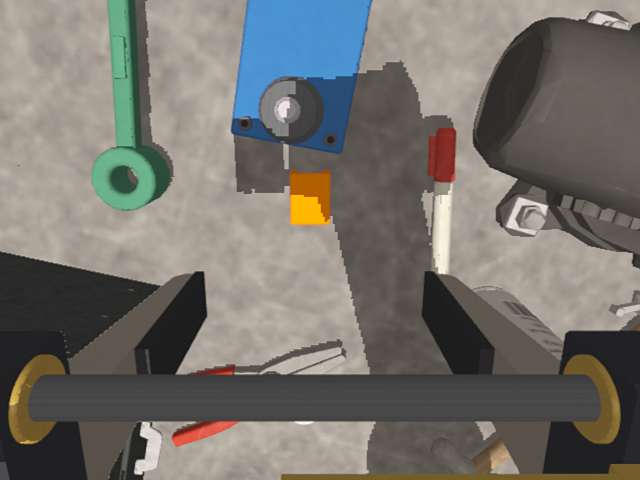

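The pad corners at (291,171), (330,172), (291,223) and (330,224) are within 2 px of the fit, and the stud tip at (286,110) is within 3 px. I'm descending onto the pad.

Request:
arm_command:
  deltas: [0.4, 0, -4, -1, 1, 0.4, 0, -8, -1, 1, 0.4, 0, -12, -1, 0.7, 0.4, 0, -15, -1, 0.7, 0.4, 0, -18, -1, 0.7, 0.4, 0, -19.5, -1, 0.7, 0.4, 0, -20.5, -1, 0.7, 0.4, 0, -20.9, -1, 0.7, 0.4, 0, -20.9, -1, 0.7]

```text
t: 4.28
tcp_pos: [466.6, 5.8, 8.0]
ee_rot: [-0.492, -0.504, -0.494, 0.509]
force: [0.5, -0.3, 0.6]
width: 0.703
```

```bash
python3 -c "
from st import *
st()"
```

```text
t 4.28 tcp [466.6   5.8   8. ] jaw deg -91.5 toolx [-0.007 -0.003 -1.   ] w 0.703 F [ 0.5 -0.3  0.6] q7 -1.94
```

Request:
arm_command:
  deltas: [-0.2, 0, -0.4, 0, 0.7, -0.2, 0, -0.4, 0, 0.4, -0.2, 0, -0.4, 0, 0.2, -0.2, 0, -0.4, 0, 0.2, -0.2, 0, -0.4, 0, 0.2, -0.2, 0, -0.4, 0, 0.2, -0.2, 0, -0.4, 0, 0.2, -0.2, 0, -0.4, 0, 0.2]
  squeeze: 20

```text
t: 4.95
tcp_pos: [465.0, 5.9, 4.4]
ee_rot: [-0.492, -0.504, -0.494, 0.509]
force: [-1.4, 0.6, 6.0]
width: 0.372
```

```bash
python3 -c "
from st import *
st()"
```

```text
t 4.95 tcp [465.    5.9   4.4] jaw deg -91.5 toolx [-0.007 -0.003 -1.   ] w 0.372 F [-1.4  0.6  6. ] q7 -1.94
```

Request:
arm_command:
  deltas: [0, 0, 3, 0, 0.2, 0, 0, 7, 0, 0.2, 0, 0, 11, 0, 0.2, 0, 0, 15, 0, 0.2, 0, 0, 18.6, 6, 0.2, 3, -0.2, 18.6, 12, 0.2, 6, -0.4, 18.6, 18, 0.2, 9, -0.5, 18.6, 24, 0.2, 12, -0.6, 18.6, 30, 0.2, 15, -0.8, 18.6, 36, 0.2, 18.4, -0.9, 18.6, 42, 0.2, 18.4, -0.9, 18.6, 48, 0.2, 18.4, -0.9, 18.6, 54, 0.2, 18.4, -0.9, 18.6, 60, 0.2, 18.4, -0.9, 18.6, 66, 0.2, 18.4, -0.9, 18.6, 72, 0.2, 18.4, -0.9, 18.6, 77, 0.2, 18.4, -0.9, 18.6, 79.2, 0.2, 18.4, -0.9, 18.6, 79.2, 0.2, 18.4, -0.9, 18.6, 79.2, 0.2]

```text
t: 6.62
tcp_pos: [648.7, -3.4, 189.8]
ee_rot: [0.703, 0.074, 0.703, -0.079]
force: [0.1, -0.4, -0.9]
width: 0.367
```

```bash
python3 - <<'E'
from st import *
st(); c=snap('wrist','w2'); s=snap('scene','s2')
cc,ss=np.cos(-.214),np.sin(-.214)
f=lambda x,y,z:[593.9+cc*x-ss*y,8.6+ss*x+cc*y,z]
print(proj(c,[f(49,0,62),f(63,0,62),f(56,48,62),f(56,-48,62),f(-62,0,78)]).round().tolist())
cv2.imwrite('pics/s2c.png',cv2.resize(s['color'][120:260,260:440,::-1],None,fx=4,fy=4,interpolation=2))
E
```

```text
t 6.62 tcp [648.7  -3.4 189.8] jaw deg -12.4 toolx [ 0.    -0.007 -1.   ] w 0.367 F [ 0.1 -0.4 -0.9] q7 -0.54
[[304.0, 221.0], [324.0, 221.0], [313.0, 152.0], [314.0, 284.0], [138.0, 227.0]]
```

View pics/w2.png

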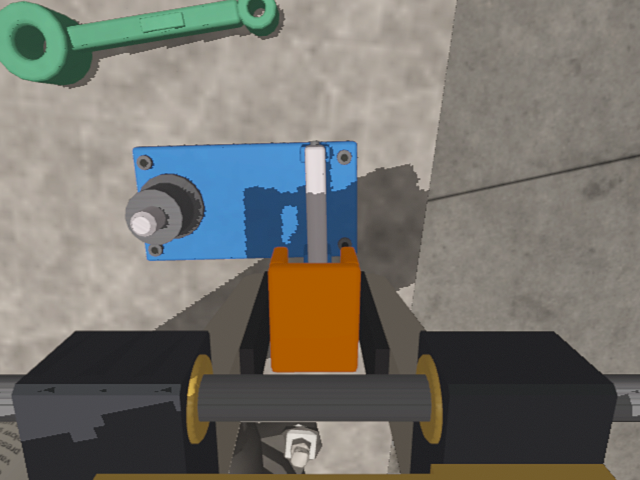

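The bar's far end is at (304–326,148) and the pad is centred near u=314. The stud tip is at (144,224), against (138,227) predicted, so I'll refit the fixture from this close view.

```bash
python3 - <<'E'
from st import *
from scipy.optimize import least_squares
c=dict(np.load('pics/w2.npz'))
L=[(-62,0,78),(49,48,62),(63,48,62),(-90,48,12),(90,48,12),(-90,-48,12)]
U=[(143,224),(304.5,148),(325.5,147),(134,148),(357,142),(149,260)]
def res(p):
    cc,ss=np.cos(p[2]),np.sin(p[2])
    return (proj(c,[[p[0]+cc*x-ss*y,p[1]+ss*x+cc*y,z] for x,y,z in L])-U).ravel()
r=least_squares(res,[594,8.6,-.214],loss='soft_l1',x_scale=[10,10,.1]);p=r.x
print(p.round(3),r.fun.round(1)); cc,ss=np.cos(p[2]),np.sin(p[2])
print('bar',p[0]+cc*56,p[1]+ss*56,'stud',p[0]-cc*62,p[1]-ss*62)
# pad centre line in the tool: bottom edge of near (+y_fix) face: rows ~248-262; compare to expected for ideal centring
o=arm.get_obs();M=R.from_quat(o['ee_rot'],scalar_first=True).as_matrix()
z=M[:,2];y=M[:,1];t=o['tcp_pos']
for a in(-17,17):
  for b in(22,-22):
    for h in (-4.4,22.6): print(a,b,h,proj(c,t+a*z+b*y+[0,0,h]).round())
E
```

```text
[ 5.97081e+02  1.00440e+01 -1.92000e-01] [-0.7  1.9  1.2 -0.5  0.8 -0.1 -2.9 -0.6  1.7 -0.4 -2.6  2.3]
bar 652.0539352885494 -0.6322606580226413 stud 536.2180449308868 21.863216777399103
-17 22 -4.4 [[274. 239.]]
-17 22 22.6 [[267. 260.]]
-17 -22 -4.4 [[276. 334.]]
-17 -22 22.6 [[270. 369.]]
17 22 -4.4 [[355. 239.]]
17 22 22.6 [[362. 260.]]
17 -22 -4.4 [[353. 334.]]
17 -22 22.6 [[359. 369.]]
```

Request:
arm_command:
  deltas: [0.2, 0.1, -3, 0.4, 0.2, 0.2, 0.1, -6, 0.4, 0.2, 0.2, 0.1, -9, 0.4, 0.2, 0.2, 0.1, -10.5, 0.4, 0.2, 0.2, 0.1, -11, 0.4, 0.2, 0.2, 0.1, -11, 0.4, 0.2, 0.2, 0.1, -11, 0.4, 0.2]

```text
t: 7.3
tcp_pos: [651.9, -1.9, 81.4]
ee_rot: [0.705, 0.071, 0.702, -0.076]
force: [0.1, 0.6, -0.7]
width: 0.363
```

```bash
python3 - <<'E'
from st import *
st(); c=snap('wrist','w3'); s=snap('scene','s3')
a=cv2.resize(c['color'][130:400,200:440,::-1],(480,540)); b=cv2.resize(s['color'][150:250,340:420,::-1],(432,540),interpolation=2)[:, :320]
cv2.imwrite('pics/m3.png',np.hstack([a,b]))
E
```

```text
t 7.30 tcp [651.9  -1.9  81.4] jaw deg -12.0 toolx [ 0.003 -0.007 -1.   ] w 0.363 F [ 0.1  0.6 -0.7] q7 -0.60
```

View pics/m3.png

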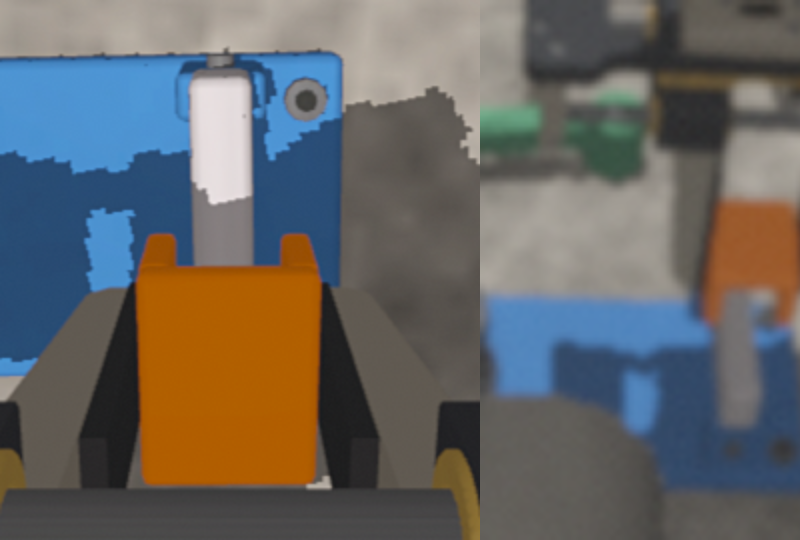

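Request:
arm_command:
  deltas: [-0.2, 0, 0, 0, 0.2, -0.2, 0, -0.5, 0, 0.2, -0.2, 0, -1, 0, 0.2, -0.2, 0, -1.5, 0, 0.2, -0.2, 0, -2, 0, 0.2, -0.2, 0, -2.4, 0, 0.2, -0.2, 0, -2.8, 0, 0.2, -0.2, 0, -3.1, 0, 0.2, -0.2, 0, -3.2, 0, 0.2, -0.2, 0, -3.2, 0, 0.2]

```text
t: 8.23
tcp_pos: [650.1, -2.0, 49.7]
ee_rot: [0.705, 0.071, 0.702, -0.076]
force: [-0.9, 0.3, -1.5]
width: 0.369
```

```bash
python3 -c "
from st import *
st()"
```

```text
t 8.23 tcp [650.1  -2.   49.7] jaw deg -12.0 toolx [ 0.004 -0.007 -1.   ] w 0.369 F [-0.9  0.3 -1.5] q7 -0.62
```

No contact so far, and the legs are clearly past the bar top. Lowering the last 3 mm, then releasing with a small opening.

Request:
arm_command:
  deltas: [0, 0, -0.1, 0, 0.2, 0, 0, -0.2, 0, 0.2, 0, 0, -0.3, 0, 0.2, 0, 0, -0.3, 0, 0.2]

```text
t: 8.57
tcp_pos: [650.0, -2.0, 46.6]
ee_rot: [0.705, 0.071, 0.702, -0.076]
force: [0.4, -0.8, 0.1]
width: 0.367
```

```bash
python3 -c "
from st import *
st()"
```

```text
t 8.57 tcp [650.   -2.   46.6] jaw deg -12.0 toolx [ 0.004 -0.007 -1.   ] w 0.367 F [ 0.4 -0.8  0.1] q7 -0.62
```

Release, wait 0.4 s, then lift straight up.

Request:
arm_command:
  deltas: [0, 0, 0, 0, 0.5, 0, 0, 0, 0, 0.6, 0, 0, 0, 0, 0.65, 0, 0, 0, 0, 0.65, 0, 0, 0, 0, 0.65, 0, 0, 0, 0, 0.65, 0, 0, 2, 0, 0.65, 0, 0, 5, 0, 0.65, 0, 0, 9, 0, 0.65, 0, 0, 13, 0, 0.65, 0, 0, 16, 0, 0.65, 0, 0, 16, 0, 0.65]

```text
t: 9.57
tcp_pos: [653.8, -1.0, 214.3]
ee_rot: [0.709, 0.072, 0.697, -0.076]
force: [1.2, 0.5, 0.1]
width: 0.65
```

```bash
python3 - <<'E'
from st import *
st(); c=snap('wrist','w4'); s=snap('scene','s4')
a=c['color'][:420,:460,::-1]; b=cv2.resize(s['color'][130:270,280:420,::-1],(420,420),interpolation=2)[:, 80:]
cv2.imwrite('pics/m4.png',np.hstack([a,b]))
E
```

```text
t 9.57 tcp [653.8  -1.  214.3] jaw deg -12.0 toolx [ 0.016 -0.007 -1.   ] w 0.650 F [1.2 0.5 0.1] q7 -0.53
```

View pics/m4.png

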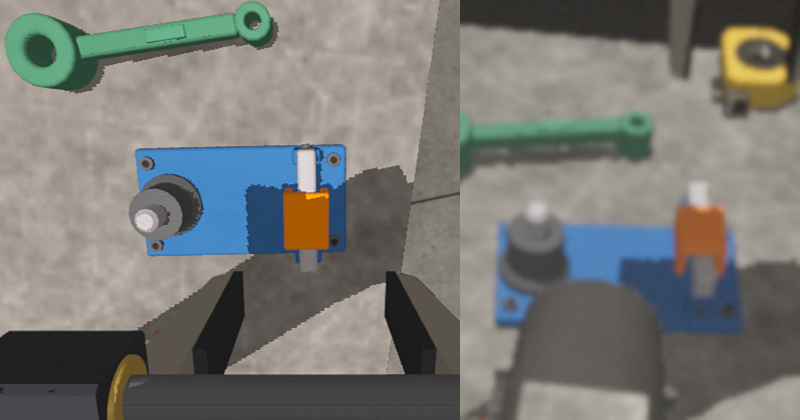

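The pad sits astride the bar: its top is at rows 190–250 and the bar runs from row 147 to 271. I'll check how well it is centred along the bar, and refine the lever pose.

```bash
python3 - <<'E'
from st import *
c=dict(np.load('pics/w4.npz'))
f,n=ray(c,307,147,62),ray(c,308.5,271,62); print('bar',f.round(1),n.round(1),((f+n)/2).round(1))
p=[ray(c,u,v,69) for u,v in((285,192),(328,191),(285,249),(329,249))];print('pad',np.mean(p,0).round(1),np.round(p,1).tolist())
p=[ray(c,u,v,69) for u,v in((285,189),(328,189),(285,249),(329,249))];print('pad',np.mean(p,0).round(1))
# hub/eye outlines by green mask, top faces
im=c['color'];hsv=cv2.cvtColor(im,cv2.COLOR_RGB2HSV);m=cv2.inRange(hsv,(60,70,40),(95,255,255))
print('stud',ray(c,147,220,78).round(1))
h,e=ray(c,40,49,40),ray(c,254.5,21.5,32);print('bore top',h.round(1),'eye',e.round(1),'len',np.hypot(*(e-h)[:2]),'yaw',np.degrees(np.arctan2(*(e-h)[1::-1])))
E
```

```text
bar [661.7  48.8  62. ] [642.4 -45.7  62. ] [652.    1.5  62. ]
pad [650.1  -3.9  69. ] [[639.0, 20.8, 69.0], [670.2, 14.8, 69.0], [629.2, -22.0, 69.0], [662.0, -29.1, 69.0]]
pad [650.3  -3.   69. ]
stud [537.7  23.2  78. ]
bore top [484.7 157.3  40. ] eye [642.5 144.9  32. ] len 158.22322836280222 yaw -4.513238080700705
```

Request:
arm_command:
  deltas: [-1, 1.2, 0, -6, 0.65, -2, 2.4, 0, -12, 0.65, -3, 3.7, 0, -18, 0.65, -4, 5, 0, -24, 0.65, -5, 6.2, 0, -30, 0.65, -6, 7.4, 0, -36, 0.65, -7, 8.6, 0, -42, 0.65, -8, 9.8, 0, -48, 0.65, -9, 11, 0, -54, 0.65, -10, 12.2, 0, -60, 0.65, -11, 13.4, 0, -66, 0.65, -12, 14.6, 0, -72, 0.65, -12.5, 15.3, 0, -78, 0.65, -12.5, 15.3, 0, -82, 0.65, -12.5, 15.3, 0, -82, 0.65, -12.5, 15.3, -3, -82, 0.65, -12.5, 15.3, -6, -82, 0.65, -12.5, 15.3, -6, -82, 0.65]

```text
t: 11.17
tcp_pos: [521.5, 148.8, 142.2]
ee_rot: [-0.481, -0.51, -0.484, 0.524]
force: [-1.7, -0.5, 0.1]
width: 0.651
```

```bash
python3 - <<'E'
from st import *
st(); c=snap('wrist','w5')
y=np.radians(-4.1);h=np.array([484,155.5]);d=np.array([np.cos(y),np.sin(y)])
print(proj(c,[[*h,40],[*(h+158*d),32],[*(h+45*d),32]]).round())
E
```

```text
t 11.17 tcp [521.5 148.8 142.2] jaw deg -93.9 toolx [-0.018 -0.011 -1.   ] w 0.651 F [-1.7 -0.5  0.1] q7 -2.16
[[305. 284.]
 [305.  31.]
 [305. 216.]]
```

View pics/w5.png

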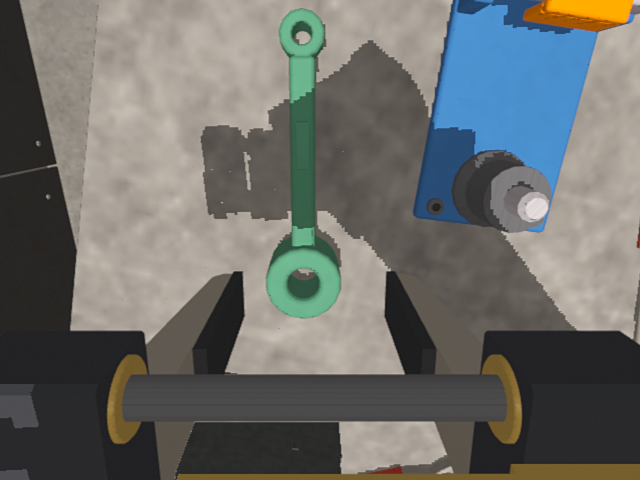

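The hub is at (304,281) and the eye at (302,34), within 3 px of the prediction. I'm descending on the balance point.

Request:
arm_command:
  deltas: [0.8, 0.35, 0, 0, 0.65, 0.8, 0.35, -4, 0, 0.65, 0.8, 0.35, -8, 0, 0.65, 0.8, 0.35, -11, 0, 0.65, 0.8, 0.35, -12.5, 0, 0.65, 0.8, 0.35, -13.5, 0, 0.65, 0.8, 0.35, -13.5, 0, 0.65, 0.8, 0.35, -13.5, 0, 0.65]

```text
t: 11.88
tcp_pos: [532.3, 153.5, 10.8]
ee_rot: [-0.482, -0.511, -0.483, 0.522]
force: [0.6, 0.7, 0.2]
width: 0.647
```

```bash
python3 - <<'E'
from st import *
st(); c=snap('wrist','w6')
y=np.radians(-4.3);h=np.array([486,156]);d=np.array([np.cos(y),np.sin(y)])
print(proj(c,[[*(h+158*d),32],[*(h+45*d),32]]).round())
E
```

```text
t 11.88 tcp [532.3 153.5  10.8] jaw deg -93.9 toolx [-0.013 -0.009 -1.   ] w 0.647 F [0.6 0.7 0.2] q7 -2.24
[[318. -16.]
 [316. 320.]]
```

Request:
arm_command:
  deltas: [-0.2, -0.1, -0.5, 0, 0.65, -0.2, -0.1, -0.6, 0, 0.65, -0.2, -0.1, -0.6, 0, 0.4, -0.2, -0.1, -0.6, 0, 0.1, -0.2, -0.1, -0.6, 0, 0.05, -0.2, -0.1, -0.6, 0, 0.05, -0.2, -0.1, -0.6, 0, 0.05, -0.2, -0.1, -0.6, 0, 0.05, -0.2, -0.1, -0.6, 0, 0.05, -0.2, -0.1, -0.6, 0, 0.05]
  squeeze: 50

```text
t: 12.77
tcp_pos: [530.8, 153.2, 5.3]
ee_rot: [-0.482, -0.512, -0.483, 0.522]
force: [-0.0, 1.2, -0.6]
width: 0.171
```

```bash
python3 -c "
from st import *
st()"
```

```text
t 12.77 tcp [530.8 153.2   5.3] jaw deg -93.9 toolx [-0.011 -0.008 -1.   ] w 0.171 F [-0.   1.2 -0.6] q7 -2.25
```

Request:
arm_command:
  deltas: [0, 0, 1, 0, 0.05, 0, 0, 3, 0, 0.05, 0, 0, 6, 0, 0.05, 0, 0, 9, 0, 0.05, 0, 0, 12, 0, 0.05, 0, 0, 15, 0, 0.05, 0, 0, 17, 0, 0.05, 0, 0, 18, 0, 0.05, 0.5, -1, 18, -1, 0.05, 1, -3, 18, -2, 0.05, 1.7, -5, 18, -3, 0.05, 2.4, -7, 18, -4, 0.05, 3.1, -9, 18, -5, 0.05, 3.8, -11, 18, -6, 0.05, 4.5, -13, 18, -7, 0.05, 5, -14.1, 18, -8, 0.05, 5, -14.1, 18, -8, 0.05, 5, -14.1, 18, -8, 0.05, 5, -14.1, 18, -8, 0.05]

```text
t: 14.35
tcp_pos: [579.8, 13.4, 184.3]
ee_rot: [-0.444, -0.544, -0.448, 0.554]
force: [-0.1, 0.1, -6.9]
width: 0.17
```

```bash
python3 - <<'E'
from st import *
st(); c=snap('wrist','w7'); s=snap('scene','s7')
a=c['color'][:420,120:520,::-1]; b=cv2.resize(s['color'][110:250,290:424,::-1],(400,420),interpolation=2)
cv2.imwrite('pics/m7.png',np.hstack([a,b]))
E
```

```text
t 14.35 tcp [579.8  13.4 184.3] jaw deg -101.8 toolx [-0.014 -0.005 -1.   ] w 0.170 F [-0.1  0.1 -6.9] q7 -1.99
```

View pics/m7.png

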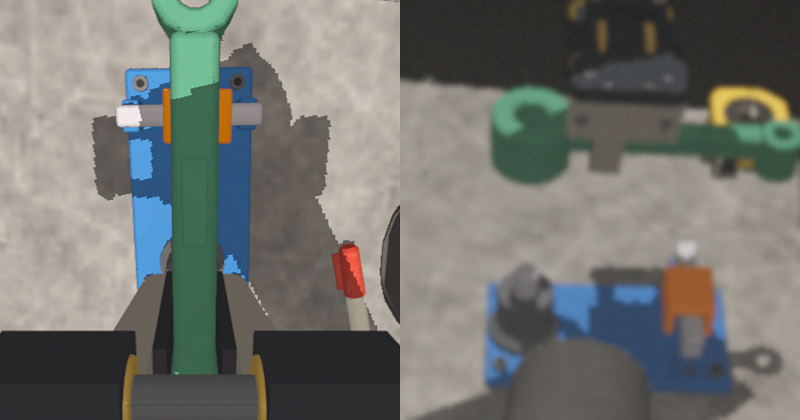

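The lever hangs level and in line over the fixture, and the pad is still in place. The next check is bore and eye positions from the scene camera.

```bash
python3 - <<'E'
from st import *
s=dict(np.load('pics/s7.npz'));g=dict(np.load('pics/s0.npz')) if 0 else None
h=ray(s,333.6,147.3,219);e=ray(s,418.3,155,211)
print('hub',h.round(1),'eye',e.round(1),'len',np.hypot(*(e-h)[:2]).round(1),'yaw',np.degrees(np.arctan2(*(e-h)[1::-1])).round(1))
# same camera stud tip (crop 526,268)
print('stud',ray(s,290+126/2.985,110+268/3,78).round(1))
c=snap('top','t7'); cv2.imwrite('pics/t7.png',cv2.resize(c['color'][120:300,200:400,::-1],(800,600)[0:2] and (660,594),interpolation=2))
E
```

```text
hub [532.3  21.7 219. ] eye [687.  -13.3 211. ] len 158.7 yaw -12.7
stud [535.2  20.8  78. ]
```

View pics/t7.png

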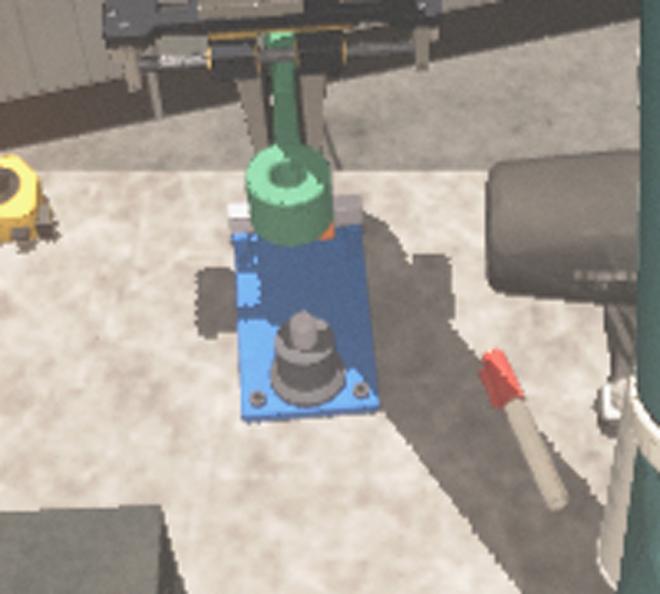

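```bash
python3 - <<'E'
from st import *
s=dict(np.load('pics/t7.npz'))
print('hub',ray(s,200+289/3.3,120+176/3.3,219).round(1),'stud',ray(s,200+305/3.3,120+319/3.3,78).round(1))
E
```

```text
hub [529.3  22.6 219. ] stud [533.1  20.3  78. ]
```

Both cameras put the bore about 3 mm short in x and 1–2 mm high in y. I'll correct that while lowering.

Request:
arm_command:
  deltas: [0.3, -0.1, -1, 0, 0.05, 0.3, -0.1, -2, 0, 0.05, 0.3, -0.1, -3, 0, 0.05, 0.3, -0.1, -4, 0, 0.05, 0.3, -0.1, -4.7, 0, 0.05, 0.3, -0.1, -5, 0, 0.05, 0.3, -0.1, -5, 0, 0.05, 0.3, -0.1, -5, 0, 0.05, 0.3, -0.1, -5, 0, 0.05, 0.3, -0.1, -5, 0, 0.05, 0.3, -0.1, -5, 0, 0.05, 0.3, -0.1, -5, 0, 0.05]

```text
t: 15.5
tcp_pos: [583.5, 12.7, 135.5]
ee_rot: [-0.445, -0.544, -0.447, 0.553]
force: [0.3, -0.4, -7.6]
width: 0.169
```

```bash
python3 - <<'E'
from st import *
o=st();print(abs(o['qvel']).max()); s=snap('scene','s8');t=snap('top','t8')
a=cv2.resize(s['color'][130:250,300:420,::-1],(400,400),interpolation=2);b=cv2.resize(t['color'][120:260,220:360,::-1],(400,400),interpolation=2)
cv2.imwrite('pics/m8.png',np.hstack([a,b]))
E
```

```text
t 15.50 tcp [583.5  12.7 135.5] jaw deg -101.8 toolx [-0.012 -0.006 -1.   ] w 0.169 F [ 0.3 -0.4 -7.6] q7 -2.01
0.0025190010321186514
```

View pics/m8.png

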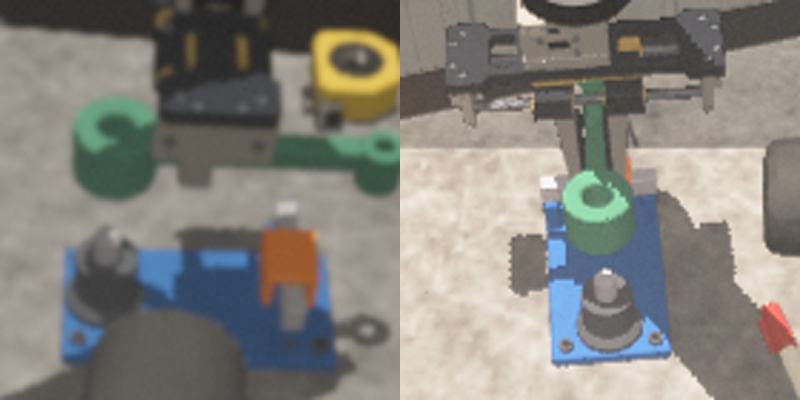

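```bash
python3 - <<'E'
from st import *
s=dict(np.load('pics/s8.npz'));t=dict(np.load('pics/t8.npz'))
S=lambda u,v,z:ray(s,300+u/3.333,130+v/3.333,z).round(1);T=lambda u,v,z:ray(t,220+u/2.857,120+v/2.857,z).round(1)
h,e=S(116,122,170),S(385,146,162)
print('scene hub',h,'eye',e,np.hypot(*(e-h)[:2]),np.degrees(np.arctan2(*(e-h)[1::-1])),'stud',S(107,236,78))
print('top hub',T(199,195,170),'stud',T(205,275,78))
E
```

```text
scene hub [536.7  21.7 170. ] eye [691.2 -13.  162. ] 158.34879222779063 -12.658320518497138 stud [534.2  16.7  78. ]
top hub [533.9  20.4 170. ] stud [534.7  21.5  78. ]
```

The bore is within about 5 mm of the stud axis in both views. The 158.3 mm hub-to-eye span confirms the height and that the lever is level, and the arm is still. I'm handing the job in.

```bash
python3 -c "
from st import *
print(arm.sign_off()); st()"
```

```text
the job is handed in; nothing more can be done
None
the job is handed in; nothing more can be done
```

I draped the pad over the rest bar and let go of it. The lever is now gripped near its balance point and held over the stud. I handed the job in at about 15.6 s of the 58 s allowed; it reports no verdict.

What my last checks showed:
- **Pad:** The pictures show it astride the bar and still in place. It sits roughly 5 mm from the bar's middle along its length, against a limit of 15 mm. I judged "fully down" from the pictures and the tool height at release; I felt no contact force before letting go.
- **Lever position:** The top camera puts the bore about 1.5 mm from the stud axis, and the scene camera about 5.5 mm. The two disagree mostly on where the stud tip lies, and both are within the 15 mm limit. The underside of the hub is about 52 mm above the stud tip, worked out from the tool height.
- **Lever attitude:** Its yaw is -12.7° against about -12° for the fixture. The 158.3 mm hub-to-eye span measured at those heights matches the 158 mm it should be, so I take it as level.
- **Grip and stillness:** The grip is set to 50 N, and joint speeds were below 0.003 rad/s. The measured load of about 7.6 N fits the lever's weight, with no sign of contact with anything else.
- **Bystanders:** The paths stayed clear of the tape measure and the marker, and they look unmoved in the pictures. I did not measure their positions again at the end.

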